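# Lock the seal blank in its quick-change holder

### The job

One of the two quick-change holders on the desk has a brass seal blank standing in it: lock that holder. Pull its spring collar straight up, turn it clockwise (seen from above) as far as it goes, about 75 degrees, and let the spring bring it fully down, so that the collar sits flush on the ring below; then let go. Leave the empty holder's collar as it is and the round box between them where it stands.

Things in the scene. Friction and masses are not known exactly. Their poses are not given: they have to be found in the camera images.
- seal_holder: holder with a seal, fixed to the desk: steel plate 80 x 80 x 10 mm, on it a steel ring 42 mm in diameter with its top 34 mm above the desk, and above that the collar. A brass seal blank stands in the bore (fixed, head 21 mm round, its top 93 mm above the desk: 15 mm above the open collar, 25 mm above the locked one). Origin: on the axis, underside of the plate
- seal_collar_grip (a point): grip point of the collar to be locked: on its upright axis, 20 mm above its underside. Knurled round brass sleeve, 46 mm in diameter, 34 mm high; can be gripped across any diameter from above. This point is 64 mm above the desk as found (open, a 10 mm gap between collar and ring) and 54 mm when locked (no gap)
- seal_collar (a joint): height (m) of that collar above its locked place: 0 locked, flush on the ring; 0.010 as found, its two teeth in shallow notches of the ring; over 0.014 the teeth are clear and it can turn; upper stop 0.024. A spring pulls it down with 6 N as found, 10 N at the upper stop, 4 N when locked
- seal_collar_turn (a joint): turn (rad) of that collar, anticlockwise from above positive: 1.24 to 1.38 as found (stop at 1.40); locked place 0 (stop at -0.08), 75 degrees clockwise of the open place. Let down between -0.08 and about 0.15, the teeth enter deep notches and the spring pulls it home. Turns lightly once raised
- spare_collar_grip (a point): the same point on the collar of the second, like holder, whose bore is empty; it is open too and is to be left alone
- spare_collar (a joint): height (m) of the empty holder's collar, 0.010 as found
- spare_collar_turn (a joint): turn (rad) of the empty holder's collar, about 1.31 as found
- round_box: loose cream round box with a lid, 71 mm in diameter, 30 mm high, between the holders; origin at the centre of its underside; leave it where it stands
Not all that is in view belongs to the job. What is shaped like the seal_holder but orange is not meant.

How it is judged:
By the outcome, as a careful person would: the job done as asked, in the order asked, and still so for the second after the job is handed in, with the robot touching nothing.
It also fails if it takes over 32 s, if anything falls off the work surface, if the arm or the gripper's body presses on something with over 40 N, if the wrist force passes 120 N, or if a joint passes its speed limit or range.

### The arm

A 6-joint arm with a two-finger parallel gripper is mounted at the origin on a cart in front of the work surface, level with it; the furniture and walls round the work are solid. World frame = base frame: x ahead of the robot, y to its left, z up, the work surface at z = 0. Lengths are in m, angles in rad, forces in N, time in s.
With the tool pointing down it reaches from about 0.25 to 0.775 m from the base axis. Payload 4 kg.
Tool frame: the origin (TCP) lies between the finger pads; the fingertips stand 14 mm ahead of it and the grasp point (between the pads) lies 5 mm behind it (robot.tips_ahead is the distance from the TCP to the fingertips, in m); z points along the fingers, y is the direction in which the jaws open and shut (so a half turn about z gives the same grasp; the last joint's range is limited). The gripper opens to 94 mm and grips with 3 to 60 N. Pads are 16 mm wide; open, the fingers measure 119 mm over their backs; the gripper's body (75 mm by 177 mm) begins 78 mm behind the grasp point.
Start: joints at [-1.314, 0.087, 1.371, -0, 1.684, -0.103], TCP at [0.194, -0.515, 0.18] pointing down, gripper open.
Joint ranges: [-3.1, 3.1], [-0.76, 2.03], [0.27, 2.55], [-1.08, 4.22], [0.17, 2.65], [-2.57, 2.57]. Speed limits (rad/s): [2.79, 2.79, 3.14, 3.14, 3.14, 3.14].

### API

Orientations are given as [roll, pitch, yaw] about the fixed x, y, z axes, in that order (R = Rz(yaw) Ry(pitch) Rx(roll)).
In Python, from bench import robot, optics, job gives the robot as it stands.
- The arm moves only by the tool apply_moves, never from a script. Its argument "moves" is a list of rows, each a list of 3 entries, a list of its own where there are three numbers: the shift along the tool's x, y, z in cm, then the turn, a rotation vector about the tool's x, y, z in rad, then the opening, from 0 (shut) to 1 (fully open). In form: [[[tx, ty, tz], [rx, ry, rz], grip], ...]. A call has exactly 10 rows; each row is the pose to reach, as a shift and turn from the pose commanded when the call began, along the tool's axes at that moment; what a row does not reach only later rows make up. A row lasts 1/12 s, in which the tool goes at most 41.7 mm and 7.16 degrees, less where a joint would pass 70% of its speed; a pose out of reach is approached as far as the arm can. A call with a gripper value outside its range is refused whole. The fingers move at their own pace and stop on an object; the grip force is fixed at half the most. Time passes only in rows, so rows that repeat a pose let the fingers close, or fill a call up. It gives the time, the measured TCP pose, the force and the opening at its end, in the units of the state.
- robot.get_obs(): the state, without advancing time (a new reading comes with each control period).
- optics.snapshot(name): name is "scene" or "top" or "wrist"; returns the picture (420x560x3 uint8, red, green, blue); there is no depth.
- optics.get_calibration(name): a dict with "fx", "fy", "cx", "cy" (pixels), "rvec" (rotation vector, rad) and "tvec" (3), from world to camera coordinates, as OpenCV has them. Camera axes: x right, y down, z forward; pixel columns grow to the right and rows downward; lengths in m; the calibration is good to about 2 mm. The wrist camera is an equidistant fisheye: a pixel r from the principal point sees the ray r / f radians off the axis. A picture is of the moment at which its call begins: read the wrist's pose just before it. get_calibration takes no time and is no camera call; for the wrist camera it gives the pose at the moment of the call.
- job.close_job(): hands the job in, once; it reports no verdict.
The state is a dict: "time": time; "joint_positions": joint angles; "qvel": joint speeds; "joint_torque": joint torques, N m; "tool_pos": TCP position; "ee_rot": TCP orientation; "wrist_force": force on the tool from outside, world axes, zero at the start; "wrist_torque": the same for the moment, N m; "width": finger opening in m.
Only numpy, scipy, OpenCV 4.12 (cv2) and the standard library are available. Lean on these libraries where they do the work, as an engineer would, in place of code of your own. Each camera call takes 0.05 s, during which the arm holds its last target.

## Working session

There is one attempt and no reset: what is moved stays moved. The work goes in short steps, Python scripts to look and compute and a tool call to move; the robot and the scene stay as the last step left them, time stands still between calls to the robot, and variables do not carry over. Pictures are saved under pics/ and viewed, and the job is handed in when it is done.

Besides the shell and the picture viewer there is one more tool, called after "Emit:" as name([rows], argument=value, ...), one row to a line, values as JSON. apply_moves: Moves the arm, as the interface text tells. Its arguments: {"type":"object","properties":{"moves":{"type":"array"}},"required":["moves"]}

```bash
mkdir -p pics; ls; python3 - <<'E'
from bench import robot, optics, job
import cv2
o=robot.get_obs(); print(o)
for n in ("scene","top","wrist"):
    c=optics.get_calibration(n); print(n,c)
    cv2.imwrite(f"pics/{n}0.png",optics.snapshot(n)[:,:,::-1])
E
```

```text
pics
{'time': 0.0, 'joint_positions': array([-1.31409882e+00,  8.79344634e-02,  1.37225939e+00,  1.92709896e-05,
        1.68362181e+00, -1.03097491e-01]), 'qvel': array([-3.31835780e-04,  5.54472228e-04,  5.90713966e-04,  1.04865217e-03,
       -9.11421853e-04,  6.44785187e-06]), 'joint_torque': array([-1.11006455e-03, -3.40185642e+01, -3.02432263e+01,  7.17796222e-02,
        3.30775569e-02, -1.81462215e-04]), 'tool_pos': array([ 0.19349083, -0.51417877,  0.17851289]), 'ee_rot': array([-3.13938342e+00, -2.47832177e-04,  3.59796876e-01]), 'wrist_force': array([-0.34866783, -0.62827542,  0.58466482]), 'wrist_torque': array([0.05174374, 0.00390064, 0.00704886]), 'width': 0.09420636043110259}
scene {'fx': 511.01766669636277, 'fy': 511.01766669636277, 'cx': 281.11818532545044, 'cy': 202.5392602130361, 'rvec': array([ 0.82648655, -2.33542141,  1.32982407]), 'tvec': array([0.30180784, 0.23785952, 0.86911237])}
top {'fx': 478.44365181904635, 'fy': 478.44365181904635, 'cx': 271.52680049441415, 'cy': 212.09672443873316, 'rvec': array([ 2.16059448, -2.15225127,  0.19333447]), 'tvec': array([-0.103634  ,  0.48613279,  1.07028226])}
wrist {'fx': 325.19226210127806, 'fy': 325.19226210127806, 'cx': 287.00186639585144, 'cy': 209.32255789410604, 'rvec': array([-2.4057107 ,  1.66493359,  0.21642291]), 'tvec': array([-0.54842228, -0.02664336,  0.39190713])}
```

View pics/scene0.png

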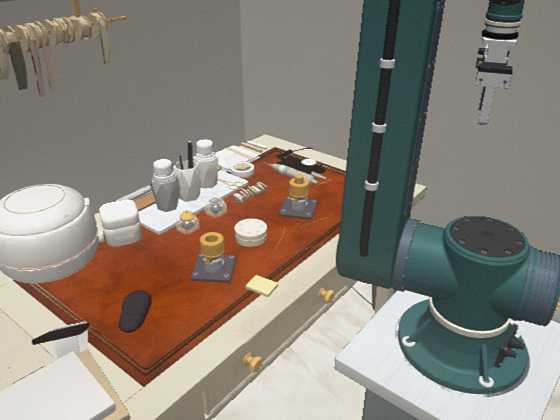

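View pics/top0.png

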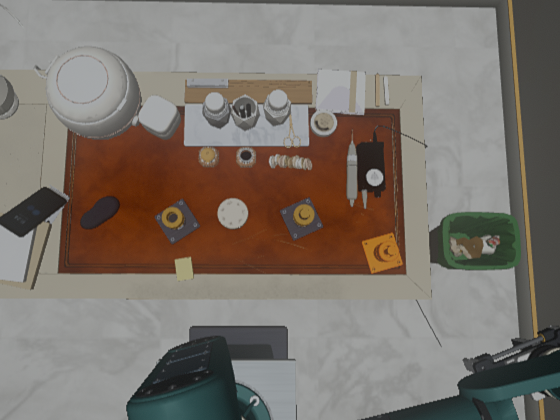

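View pics/wrist0.png

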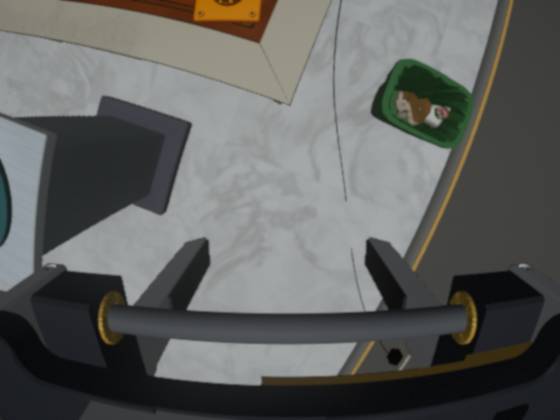

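```bash
python3 - <<'E'
import cv2, numpy as np
t=cv2.imread("pics/top0.png"); s=cv2.imread("pics/scene0.png")
a=cv2.resize(t[185:250,140:230],None,fx=4,fy=4,interpolation=cv2.INTER_CUBIC)
b=cv2.resize(t[185:250,265:355],None,fx=4,fy=4,interpolation=cv2.INTER_CUBIC)
c=cv2.resize(s[220:290,180:270],None,fx=4,fy=4,interpolation=cv2.INTER_CUBIC)
d=cv2.resize(s[160:230,260:350],None,fx=4,fy=4,interpolation=cv2.INTER_CUBIC)
cv2.imwrite("pics/crop0.png",np.vstack([np.hstack([a,b]),np.hstack([c,d])]))
E
```

```text
(no output)
```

View pics/crop0.png

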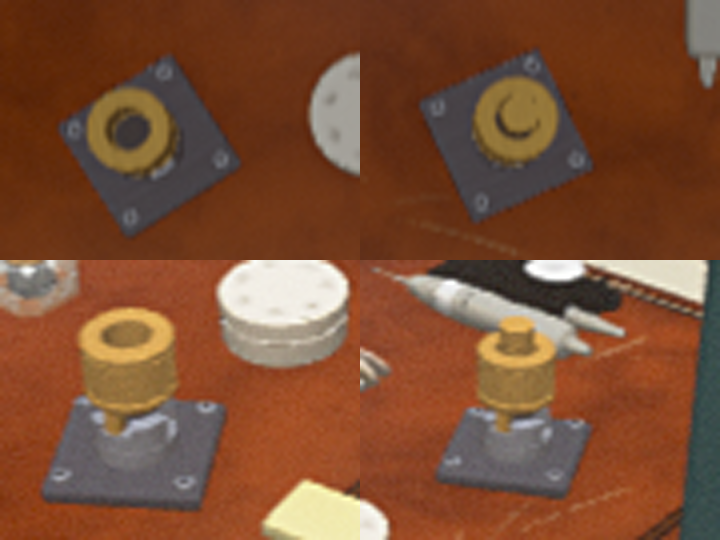

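```bash
cat > h.py <<'E'
import cv2, numpy as np
def ray(c,uv,fish=False):
    R=cv2.Rodrigues(np.array(c['rvec']))[0]; t=np.array(c['tvec'])
    x=(uv[0]-c['cx'])/c['fx']; y=(uv[1]-c['cy'])/c['fy']
    if fish:
        r=np.hypot(x,y); k=np.sin(r)/r if r>1e-9 else 1; d=np.array([x*k,y*k,np.cos(r)])
    else: d=np.array([x,y,1.])
    return -R.T@t, R.T@d
def onz(c,uv,z,fish=False):
    o,d=ray(c,uv,fish); return o+d*(z-o[2])/d[2]
def proj(c,p):
    return cv2.projectPoints(np.array([p],float),np.array(c['rvec']),np.array(c['tvec']),np.array([[c['fx'],0,c['cx']],[0,c['fy'],c['cy']],[0,0,1]]),None)[0].ravel()
E
python3 - <<'E'
from bench import optics
from h import *
t=cv2.imread("pics/top0.png"); ct=optics.get_calibration("top"); cs=optics.get_calibration("scene")
hsv=cv2.cvtColor(t,cv2.COLOR_BGR2HSV)
for (x0,y0,x1,y1) in [(265,185,355,250),(140,185,230,250)]:
    sub=t[y0:y1,x0:x1].astype(int); B,G,R=sub[...,0],sub[...,1],sub[...,2]
    br=((G>0.6*R)&(R>110)&(B<0.5*R)).astype(np.uint8)
    n,l,st,ce=cv2.connectedComponentsWithStats(br); k=1+st[1:,4].argmax()
    cn=max(cv2.findContours((l==k).astype(np.uint8),cv2.RETR_EXTERNAL,cv2.CHAIN_APPROX_NONE)[0],key=cv2.contourArea)
    e=cv2.fitEllipse(cn); print('ell',e[0][0]+x0,e[0][1]+y0,e[1], cv2.minEnclosingCircle(cn))
    print('top', onz(ct,(e[0][0]+x0,e[0][1]+y0),.078))
    # dark plate+collar
    pl=((R<1.35*B+25)|(l==k)|((G>0.6*R)&(B<0.5*R))).astype(np.uint8); pl=cv2.morphologyEx(pl,cv2.MORPH_OPEN,np.ones((3,3)))
    n,l2,st,ce=cv2.connectedComponentsWithStats(pl); k2=l2[int(e[0][1]),int(e[0][0])]
    cn=max(cv2.findContours((l2==k2).astype(np.uint8),cv2.RETR_EXTERNAL,cv2.CHAIN_APPROX_NONE)[0],key=cv2.contourArea)
    r=cv2.minAreaRect(cn); print('rect',r[0][0]+x0,r[0][1]+y0,r[1],r[2]); print('plate',onz(ct,(r[0][0]+x0,r[0][1]+y0),.010))
    bx=cv2.boxPoints(r)+[x0,y0]; P=np.array([onz(ct,b,.01)[:2] for b in bx]); print(P, np.linalg.norm(np.diff(P,axis=0),axis=1))
# scene: seal head top center crop (518,325) => 
print('scene head', onz(cs,(260+(518-360)/4, 160+(325-260)/4),.093), 'collar top', onz(cs,(260+(516-360)/4,160+(350-260)/4),.078))
E
```

```text
ell 303.650203704834 214.2736988067627 (19.212512969970703, 19.562511444091797) ((38.69291305541992, 29.165353775024414), 10.196767807006836)
top [ 0.47599884 -0.17244103  0.078     ]
rect 300.9507369995117 218.32299041748047 (34.0120735168457, 33.347537994384766) 64.98310089111328
plate [ 0.47624721 -0.17251019  0.01      ]
[[ 0.49601676 -0.1194985 ]
 [ 0.53063039 -0.19191405]
 [ 0.45652818 -0.22538641]
 [ 0.42268311 -0.15339859]] [0.08026279 0.08131136 0.07954706]
ell 171.5907096862793 216.94322204589844 (19.5368709564209, 19.751110076904297) ((31.547210693359375, 31.753219604492188), 10.363032341003418)
top [0.46828118 0.12084557 0.078     ]
rect 176.8339385986328 220.96389770507812 (33.52696990966797, 34.36814880371094) 57.2647705078125
plate [0.46830112 0.12056678 0.01      ]
[[0.47942051 0.17603745]
 [0.5243713  0.10958456]
 [0.45718353 0.06510511]
 [0.41308376 0.13138196]] [0.08022818 0.08057677 0.07960785]
scene head [ 0.47074549 -0.17037533  0.093     ] collar top [ 0.46970662 -0.16756286  0.078     ]
```

Emit:
apply_moves([
  [[4,-2.3,0],[0,0,-0.07],1],
  [[8,-4.6,0],[0,0,-0.14],1],
  [[12,-6.9,0],[0,0,-0.21],1],
  [[16,-9.2,0],[0,0,-0.28],1],
  [[20,-11.5,0],[0,0,-0.35],1],
  [[24,-13.7,0],[0,0,-0.42],1],
  [[28,-16,0],[0,0,-0.49],1],
  [[32,-18.3,0],[0,0,-0.56],1],
  [[36,-20.6,0],[0,0,-0.64],1],
  [[38.5,-22,0],[0,0,-0.64],1],
])

```text
time: 0.98
tool_pos: [0.4601, -0.1919, 0.1795]
ee_rot: [-3.142, 0.0, 1.002]
wrist_force: [1.0, -0.0, 0.1]
width: 0.0942
```

```bash
python3 - <<'E'
from bench import robot, optics
from h import *
c=optics.get_calibration("wrist"); cv2.imwrite("pics/w1.png",optics.snapshot("wrist")[:,:,::-1])
o=robot.get_obs(); print(o['time'],o['tool_pos'],o['ee_rot'],o['joint_positions'])
import json; json.dump({k:np.array(v).tolist() for k,v in c.items()},open('w1.json','w'))
E
```

```text
1.0333 [ 0.46450667 -0.18535576  0.17925798] [-3.14153253 -0.00713453  1.00852693] [-0.49849013 -0.02524989  1.4871279   0.00716601  1.67931715  0.06455661]
```

View pics/w1.png

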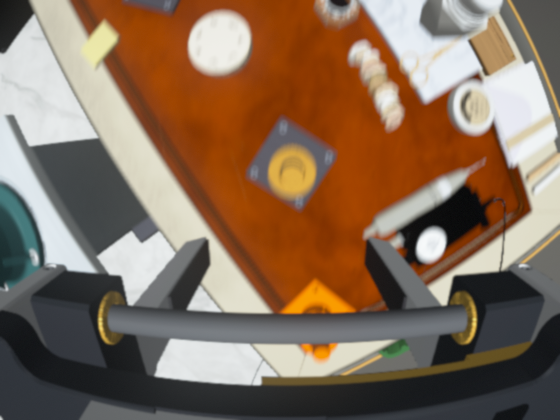

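Emit:
apply_moves([
  [[0,0,1],[0,0,0],1],
  [[0,0,2],[0,0,0],1],
  [[0,0,2],[0,0,0],1],
  [[0,0,2],[0,0,0],1],
  [[0,0,2],[0,0,0],1],
  [[0,0,2],[0,0,0],1],
  [[0,0,2],[0,0,0],1],
  [[0,0,2],[0,0,0],1],
  [[0,0,2],[0,0,0],1],
  [[0,0,2],[0,0,0],1],
])

```text
time: 1.87
tool_pos: [0.4594, -0.1941, 0.1599]
ee_rot: [3.141, 0.0, 0.999]
wrist_force: [-0.0, 0.3, 0.6]
width: 0.094
```

```bash
python3 - <<'E'
from bench import robot, optics
from h import *
o=robot.get_obs(); print(o['time'],o['tool_pos'],o['ee_rot'],o['joint_positions'])
c=optics.get_calibration("wrist"); im=optics.snapshot("wrist")[:,:,::-1].copy(); cv2.imwrite("pics/w2.png",im)
cv2.imwrite("pics/w2c.png",cv2.resize(im[110:240,220:370],None,fx=4,fy=4,interpolation=cv2.INTER_CUBIC))
import json; json.dump({k:np.array(v).tolist() for k,v in c.items()},open('w2.json','w'))
E
```

```text
1.8667 [ 0.45943266 -0.19413843  0.15994973] [3.14103163e+00 5.53638493e-05 9.99460766e-01] [-5.13461455e-01 -2.30131681e-02  1.52301939e+00 -8.79387751e-05
  1.64102954e+00  5.78678945e-02]
```

View pics/w2c.png

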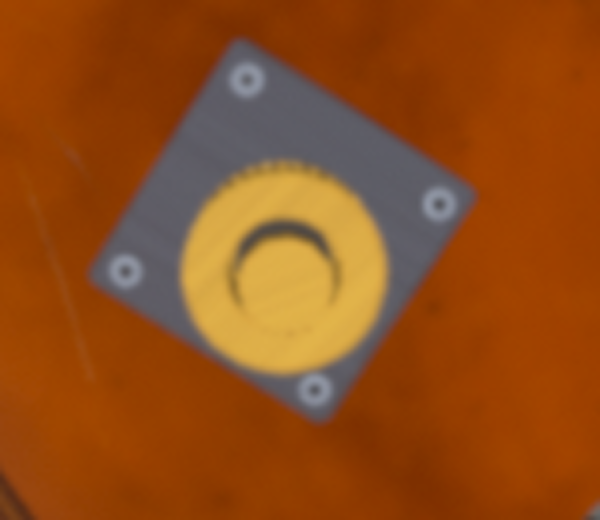

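```bash
python3 - <<'E'
from h import *
import json
c=json.load(open('w2.json'))
f=lambda x,y,z: onz(c,(220+(x-1.5)/4,110+(y-1.5)/4),z,True)
print('collar',f(284.5,269,.078),'head',f(286,286,.093))
P=np.array([f(x,y,.01) for x,y in [(238,38),(475,195),(322,422),(92,275)]]);print(P,P.mean(0),np.linalg.norm(P-np.roll(P,1,0),axis=1))
P=np.array([f(x,y,.01) for x,y in [(247,79),(439,204),(315,390),(125,271)]]);print(P.mean(0))
print('diam',f(181,269,.078)-f(388,269,.078), 'cam',ray(c,(287,209),True))
E
```

```text
collar [ 0.47710363 -0.17180859  0.078     ] head [ 0.47652315 -0.17300373  0.093     ]
[[ 0.49578739 -0.12075854  0.01      ]
 [ 0.52760751 -0.19187495  0.01      ]
 [ 0.45733364 -0.22389251  0.01      ]
 [ 0.42616116 -0.1534217   0.01      ]] [ 0.47672242 -0.17248693  0.01      ] [0.07690704 0.07791061 0.07722396 0.07705751]
[ 0.47617813 -0.17316178  0.01      ]
diam [-0.03903949  0.02505407  0.        ] cam (array([ 0.49867727, -0.13226585,  0.36585369]), array([-0.13602409, -0.2108445 , -0.96800932]))
```

Emit:
apply_moves([
  [[1.4,0.15,0],[0,0,0],1],
  [[2.76,0.27,0],[0,0,0],1],
  [[2.76,0.27,1.5],[0,0,0],1],
  [[2.76,0.27,3],[0,0,0],1],
  [[2.76,0.27,4.5],[0,0,0],1],
  [[2.76,0.27,6],[0,0,0],1],
  [[2.76,0.27,7.5],[0,0,0],1],
  [[2.76,0.27,9],[0,0,0],1],
  [[2.76,0.27,9.9],[0,0,0],1],
  [[2.76,0.27,9.9],[0,0,0],1],
])

```text
time: 2.75
tool_pos: [0.475, -0.1713, 0.0583]
ee_rot: [-3.137, 0.001, 1.0]
wrist_force: [-0.3, 0.4, 0.7]
width: 0.0938
```

```bash
python3 - <<'E'
from bench import robot, optics
from h import *
o=robot.get_obs(); print(o['time'],o['tool_pos'],o['ee_rot'],o['joint_positions'])
im=optics.snapshot("wrist")[:,:,::-1].copy(); cv2.imwrite("pics/w3.png",im)
E
```

```text
2.75 [ 0.4750361  -0.17127523  0.05825681] [-3.13693894e+00  5.99167262e-04  9.99983880e-01] [-4.58311408e-01  4.81900616e-02  1.65623453e+00 -7.35418692e-05
  1.44185962e+00  1.12512060e-01]
```

View pics/w3.png

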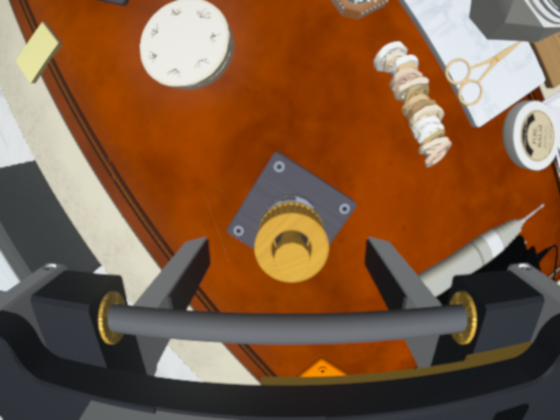

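Emit:
apply_moves([
  [[0,0,0],[0,0,0],0.8],
  [[0,0,0],[0,0,0],0.6],
  [[0,0,0],[0,0,0],0.5],
  [[0,0,0],[0,0,0],0.4],
  [[0,0,0],[0,0,0],0.2],
  [[0,0,0],[0,0,0],0],
  [[0,0,0],[0,0,0],0],
  [[0,0,0],[0,0,0],0],
  [[0,0,0],[0,0,0],0],
  [[0,0,0],[0,0,0],0],
])

```text
time: 3.63
tool_pos: [0.4766, -0.1721, 0.0606]
ee_rot: [-3.142, 0.0, 1.0]
wrist_force: [0.2, 0.9, -0.0]
width: 0.0307
```

```bash
python3 - <<'E'
from bench import robot, optics
from h import *
o=robot.get_obs(); print(o['time'],o['tool_pos'],o['ee_rot'],o['wrist_force'],o['wrist_torque'],o['width'])
im=optics.snapshot("wrist")[:,:,::-1].copy(); cv2.imwrite("pics/w4.png",im)
E
```

```text
3.6333 [ 0.47657385 -0.17214563  0.06064261] [-3.14157657e+00  5.89373040e-05  9.99776298e-01] [ 0.2276655   0.87377655 -0.01060778] [ 0.02051656 -0.08286826 -0.03241731] 0.030658565466778878
```

View pics/w4.png

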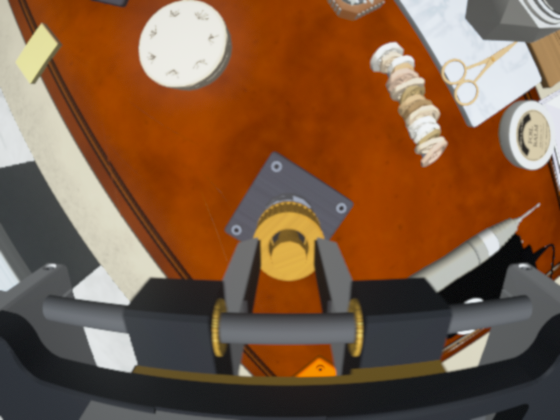

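```bash
python3 - <<'E'
from bench import robot, optics
from h import *
o=robot.get_obs(); print(o['time'],o['tool_pos'],o['wrist_force'],o['wrist_torque'],o['width'])
c=optics.get_calibration("wrist")
R=cv2.Rodrigues(np.array(c['rvec']))[0]; t=np.array(c['tvec'])
def pf(p):
    q=R@np.array(p)+t; th=np.arctan2(np.hypot(q[0],q[1]),q[2]); a=np.arctan2(q[1],q[0]); return c['cx']+c['fx']*th*np.cos(a), c['cy']+c['fx']*th*np.sin(a)
tp=o['tool_pos']; 
print('tcp',pf(tp),'axis .078',pf([.4766,-.1724,.078]),'head',pf([.4766,-.1724,.093]))
ty=np.array([np.sin(1),-np.cos(1),0])
for w in (.023,-.023): print(pf(tp+ty*w+[0,0,-.014]),pf(tp+ty*w+[0,0,.014]))
im=optics.snapshot("wrist")[:,:,::-1].copy(); cv2.imwrite("pics/w5c.png",cv2.resize(im[170:350,180:400],None,fx=3.5,fy=3.3,interpolation=cv2.INTER_CUBIC))
im=optics.snapshot("scene")[:,:,::-1].copy(); cv2.imwrite("pics/s5c.png",cv2.resize(im[100:240,220:400],None,fx=4,fy=4,interpolation=cv2.INTER_CUBIC))
E
```

```text
3.6833 [ 0.47658935 -0.17214519  0.06065243] [-0.04279695 -0.97143054 -0.30407968] [-0.02526456 -0.00456665 -0.03807478] 0.02669556054711881
tcp (np.float64(287.8019149201169), np.float64(237.63991711718293)) axis .078 (np.float64(288.0767377976129), np.float64(247.29940088958185)) head (np.float64(288.1330007561711), np.float64(256.69474437373316))
(np.float64(319.9567356334471), np.float64(230.98310875733927)) (np.float64(324.15966908378044), np.float64(244.91478199808725))
(np.float64(255.58315897615532), np.float64(230.98917909727905)) (np.float64(251.49331081467915), np.float64(244.92438916509525))
```

View pics/w5c.png

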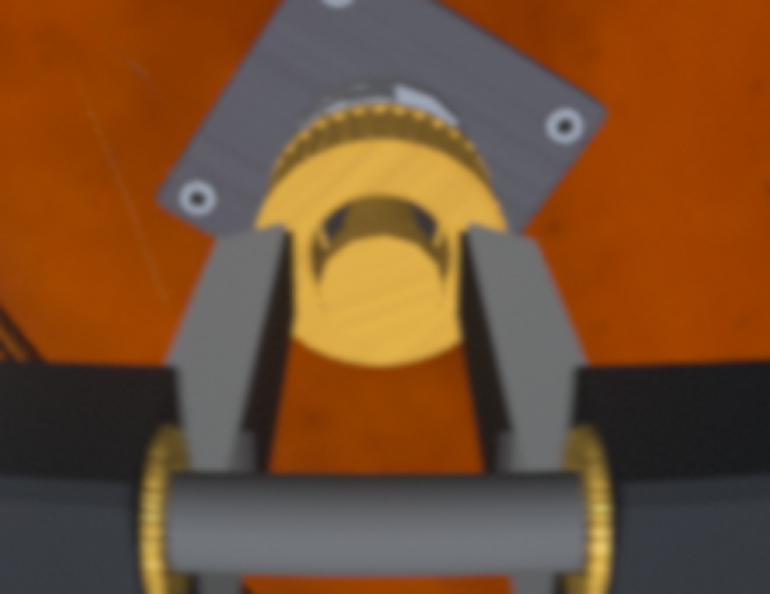

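View pics/s5c.png

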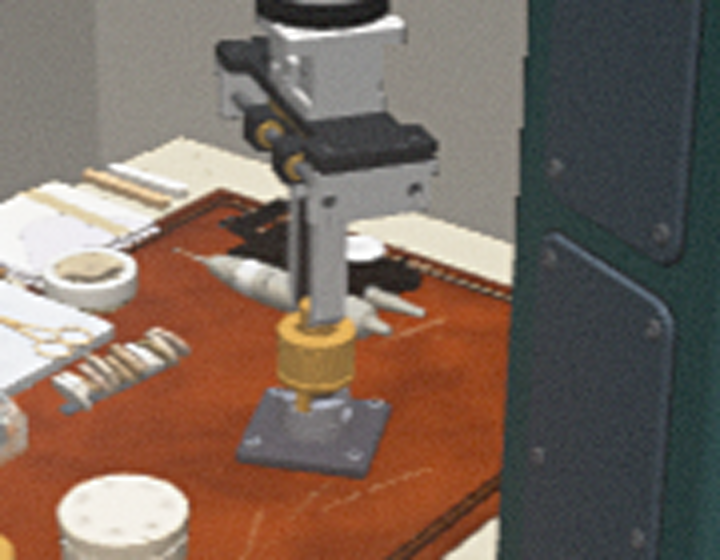

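```bash
python3 - <<'E'
from bench import robot, optics
print(robot.tips_ahead,[a for a in dir(robot) if a[0]!='_'],[a for a in dir(optics) if a[0]!='_'])
o=robot.get_obs(); print(o['time'],o['tool_pos'],o['wrist_force'],o['wrist_torque'],o['width'])
E
```

```text
0.014 ['IKError', 'get_obs', 'tips_ahead'] ['get_calibration', 'snapshot']
3.7833 [ 0.47730855 -0.17263721  0.0607235 ] [ 0.87040843 -2.09484147 -0.29293552] [-0.11935325 -0.15323249 -0.01232562] 0.01995029766321946
```

```bash
python3 - <<'E'
from bench import robot, optics
from h import *
im=optics.snapshot("scene")[:,:,::-1].copy(); cv2.imwrite("pics/s6.png",im);cv2.imwrite("pics/s6c.png",cv2.resize(im[145:220,260:340],None,fx=8,fy=8,interpolation=cv2.INTER_CUBIC))
c=optics.get_calibration("scene"); print(ray(c,(280,200)))
for z in (.044,.078,.093): print(z,proj(c,[.4766,-.1724,z]),proj(c,[.4766-.0233,-.1724,z]))
o=robot.get_obs(); tp=o['tool_pos']; print(o['width'],tp)
ty=np.array([np.sin(1),-np.cos(1),0]);tx=np.array([np.cos(1),np.sin(1),0])
for w in (.01,-.01):
  for x in (-.008,.008): print('tip',proj(c,tp+ty*w+tx*x+[0,0,-.014]),'at .078',proj(c,tp+ty*w+tx*x+[0,0,.078-tp[2]]))
E
```

```text
(array([-0.15762328,  0.67700496,  0.64795109]), array([ 0.54291438, -0.66988054, -0.50649138]))
0.044 [297.64827903 193.41739211] [305.49695151 196.49908588]
0.078 [297.9086791  180.85684217] [305.87471224 183.85074451]
0.093 [298.02596917 175.19928737] [306.04490136 178.15240207]
0.019320944382730684 [ 0.47731228 -0.17259163  0.06070376]
tip [299.18948985 189.84463097] at .078 [299.44735457 178.3392057 ]
tip [292.91563622 190.86627955] at .078 [293.09143252 179.33298729]
tip [302.08909992 193.76366587] at .078 [302.38922313 182.15371515]
tip [295.74095208 194.81321111] at .078 [295.95704149 183.17500502]
```

View pics/s6c.png

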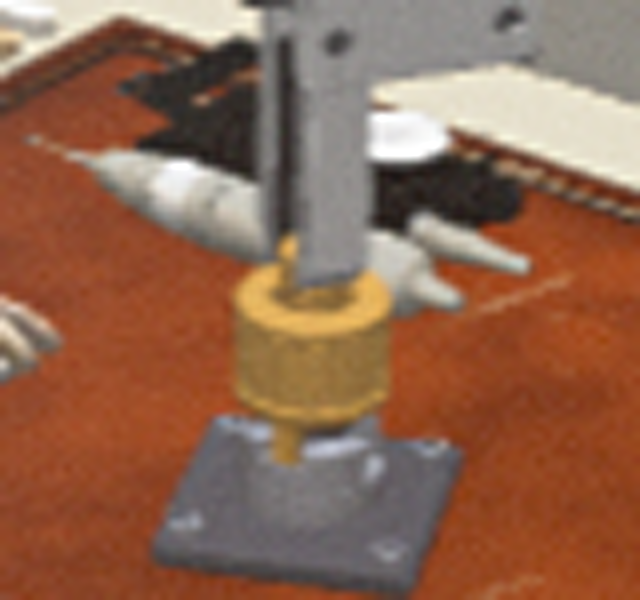

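Emit:
apply_moves([
  [[0,0,0],[0,0,0],0.7],
  [[0,0,0],[0,0,0],0.7],
  [[0,0,0],[0,0,0],0.7],
  [[0,0,0],[0,0,0],0.7],
  [[0,0,0],[0,0,0],0.7],
  [[0,0,0],[0,0,0],0.7],
  [[0,0,0],[0,0,0],0.7],
  [[0,0,0],[0,0,0],0.7],
  [[0,0,0],[0,0,0],0.7],
  [[0,0,0],[0,0,0],0.7],
])

```text
time: 4.67
tool_pos: [0.4766, -0.1721, 0.0607]
ee_rot: [3.142, 0.0, 1.0]
wrist_force: [-0.0, 0.3, 0.2]
width: 0.0657
```

```bash
python3 - <<'E'
from bench import robot, optics
from h import *
import json
o=robot.get_obs(); print(o['time'],o['tool_pos'],o['ee_rot'],o['width'],o['wrist_force'])
c=optics.get_calibration("wrist"); json.dump({k:np.array(v).tolist() for k,v in c.items()},open('w7.json','w'))
im=optics.snapshot("wrist")[:,:,::-1].copy(); cv2.imwrite("pics/w7.png",im); cv2.imwrite("pics/w7c.png",cv2.resize(im[190:340,190:390],None,fx=4,fy=4,interpolation=cv2.INTER_CUBIC))
im=optics.snapshot("scene")[:,:,::-1].copy(); cv2.imwrite("pics/s7.png",im);cv2.imwrite("pics/s7c.png",cv2.resize(im[120:220,240:360],None,fx=6,fy=6,interpolation=cv2.INTER_CUBIC))
E
```

```text
4.6667 [ 0.47658287 -0.17214677  0.0606825 ] [3.14156395e+00 5.50641818e-05 9.99772841e-01] 0.06565149368541333 [-0.02184891  0.28269056  0.20637941]
```

View pics/w7c.png

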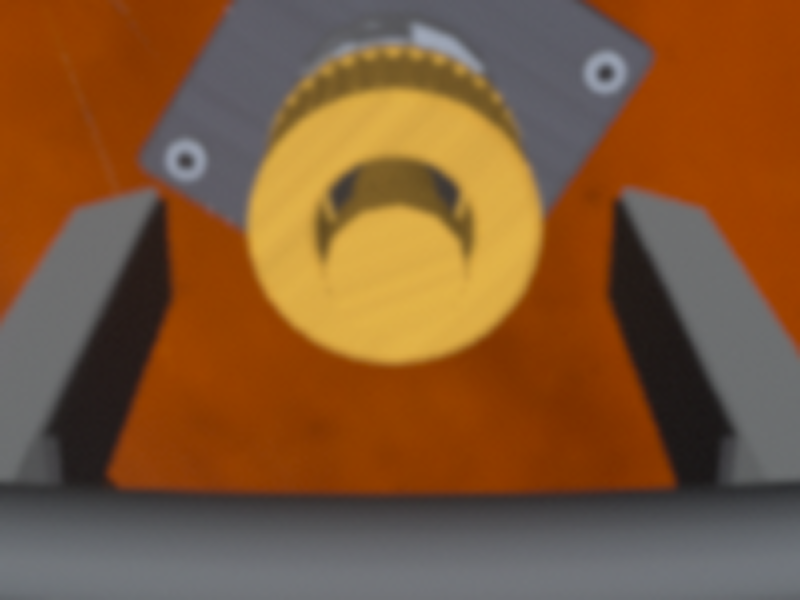

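View pics/s7c.png

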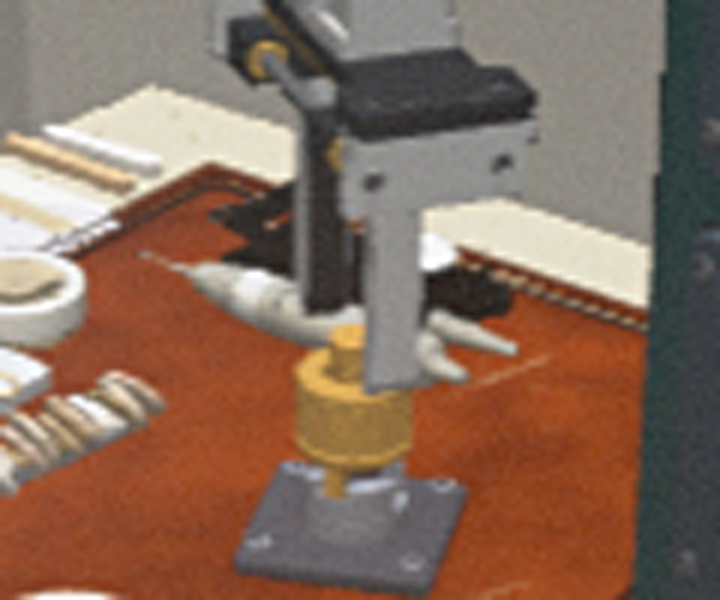

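```bash
python3 - <<'E'
from h import *
import json
from scipy.optimize import least_squares
c=json.load(open('w7.json')); tp=np.array([.4766,-.1721,.0607]); yaw=.9998
tx=np.array([np.cos(yaw),np.sin(yaw),0]);ty=np.array([np.sin(yaw),-np.cos(yaw),0])
w=.06565
for a,b in [((162,190),(617,188)),((170,295),(610,290))]:
    r=[ray(c,(190+(p[0]-1.5)/4,190+(p[1]-1.5)/4),True) for p in (a,b)]
    # plane z where separation along ty = w
    def pts(z): return [o+d*(z-o[2])/d[2] for o,d in r]
    for z in np.arange(.04,.12,.01):
        A,B=pts(z); print(round(z,3),'sep',abs((A-B)@ty).round(4),'x',((A+B)/2-tp)@tx.round(4),'y',((A+B)/2-tp)@ty)
E
```

```text
0.04 sep 0.0849 x -0.0070239468230937074 y -0.0005415999381111311
0.05 sep 0.0811 x -0.0034836025949593506 y -0.0005316705540125389
0.06 sep 0.0774 x 5.6741633174992056e-05 y -0.0005217411699140703
0.07 sep 0.0736 x 0.003597085861309318 y -0.0005118117858155249
0.08 sep 0.0699 x 0.007137430089443674 y -0.0005018824017169331
0.09 sep 0.0661 x 0.010677774317578 y -0.0004919530176183875
0.1 sep 0.0624 x 0.01421811854571232 y -0.0004820236335199039
0.11 sep 0.0586 x 0.01775846277384664 y -0.0004720942494214212
0.04 sep 0.0844 x -0.028140968642583235 y -0.0004670800970987127
0.05 sep 0.0807 x -0.023668769027084386 y -0.00046043913671377744
0.06 sep 0.0769 x -0.01919656941158559 y -0.00045379817632893414
0.07 sep 0.0732 x -0.014724369796086711 y -0.0004471572159440145
0.08 sep 0.0695 x -0.010252170180587895 y -0.00044051625555918683
0.09 sep 0.0658 x -0.005779970565089017 y -0.00043387529517426677
0.1 sep 0.062 x -0.001307770949590223 y -0.00042723433478942434
0.11 sep 0.0583 x 0.003164428665908631 y -0.00042059337440448845
```

Emit:
apply_moves([
  [[-0.2,0,0.4],[0,0,0],0.8],
  [[-0.2,0,0.8],[0,0,0],0.8],
  [[-0.2,0,1.2],[0,0,0],0.8],
  [[-0.2,0,1.6],[0,0,0],0.8],
  [[-0.2,0,2.0],[0,0,0],0.8],
  [[-0.2,0,2.4],[0,0,0],0.8],
  [[-0.2,0,2.8],[0,0,0],0.8],
  [[-0.2,0,3.2],[0,0,0],0.8],
  [[-0.2,0,3.6],[0,0,0],0.8],
  [[-0.2,0,3.6],[0,0,0],0.8],
])

```text
time: 5.6
tool_pos: [0.4749, -0.1735, 0.0236]
ee_rot: [-3.14, 0.0, 1.0]
wrist_force: [-0.2, -0.1, -1.0]
width: 0.075
```

```bash
python3 - <<'E'
from bench import robot, optics
from h import *
o=robot.get_obs(); print(o['time'],o['tool_pos'],o['ee_rot'],o['width'],o['wrist_force'])
im=optics.snapshot("wrist")[:,:,::-1].copy(); cv2.imwrite("pics/w8.png",im)
im=optics.snapshot("scene")[:,:,::-1].copy(); cv2.imwrite("pics/s8.png",im);cv2.imwrite("pics/s8c.png",cv2.resize(im[120:220,240:360],None,fx=6,fy=6,interpolation=cv2.INTER_CUBIC))
E
```

```text
5.6 [ 0.47487209 -0.17351759  0.02356828] [-3.13984790e+00  2.76825410e-04  9.99832669e-01] 0.07497713013969738 [-0.19177157 -0.07360827 -0.9560348 ]
```

View pics/w8.png

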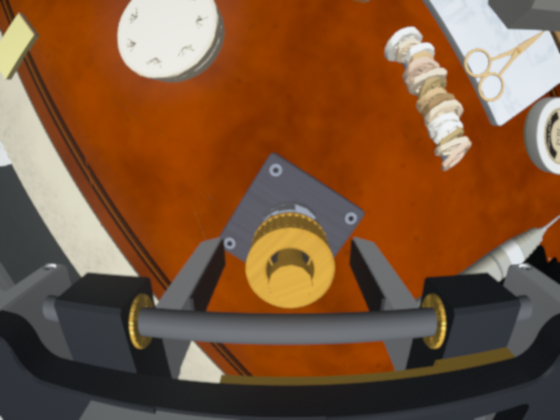

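View pics/s8c.png

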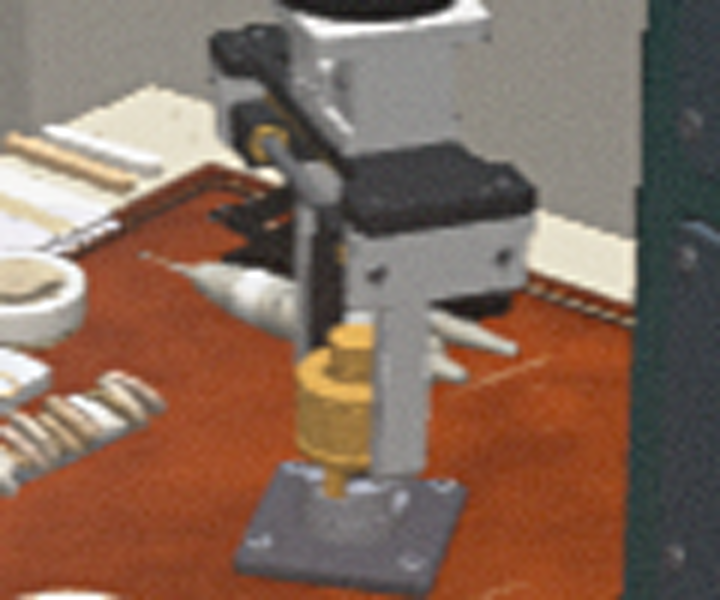

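Emit:
apply_moves([
  [[0,0,0],[0,0,0],0.6],
  [[0,0,0],[0,0,0],0.5],
  [[0,0,0],[0,0,0],0.4],
  [[0,0,0],[0,0,0],0.3],
  [[0,0,0],[0,0,0],0.2],
  [[0,0,0],[0,0,0],0.1],
  [[0,0,0],[0,0,0],0],
  [[0,0,0],[0,0,0],0],
  [[0,0,0],[0,0,0],0],
  [[0,0,0],[0,0,0],0],
])

```text
time: 6.53
tool_pos: [0.4762, -0.1742, 0.0249]
ee_rot: [3.14, -0.0, 1.0]
wrist_force: [4.0, -2.8, -1.7]
width: 0.0458
```

```bash
python3 - <<'E'
from bench import robot
o=robot.get_obs(); print(o['time'],o['tool_pos'],o['ee_rot'],o['width'],o['wrist_force'],o['wrist_torque'],o['joint_positions'])
E
```

```text
6.5333 [ 0.4762068  -0.17424119  0.02493917] [ 3.13979463e+00 -5.75303404e-05  9.99744396e-01] 0.04575319711399891 [ 4.00425259 -2.78413738 -1.70696238] [-0.34120108 -0.53910867 -0.01404526] [-4.62512664e-01  7.53953524e-02  1.69745206e+00 -1.40490251e-04
  1.36695156e+00  1.08567635e-01]
```

Emit:
apply_moves([
  [[0,0.05,-0.1],[0,0,0],0],
  [[0,0.05,-0.2],[0,0,0],0],
  [[0,0.05,-0.4],[0,0,0],0],
  [[0,0.05,-0.6],[0,0,0],0],
  [[0,0.05,-0.8],[0,0,0],0],
  [[0,0.05,-0.95],[0,0,0],0],
  [[0,0.05,-0.95],[0,0,0],0],
  [[0,0.05,-0.95],[0,0,0],0],
  [[0,0.05,-0.95],[0,0,0],0],
  [[0,0.05,-0.95],[0,0,0],0],
])

```text
time: 7.37
tool_pos: [0.4761, -0.1742, 0.0325]
ee_rot: [3.142, 0.0, 1.0]
wrist_force: [5.8, -3.8, -9.8]
width: 0.0455
```

```bash
python3 - <<'E'
from bench import robot, optics
from h import *
o=robot.get_obs(); print(o['time'],o['tool_pos'],o['ee_rot'],o['width'],o['wrist_force'],o['wrist_torque'],o['joint_positions'])
im=optics.snapshot("scene")[:,:,::-1].copy(); cv2.imwrite("pics/s9.png",im);cv2.imwrite("pics/s9c.png",cv2.resize(im[120:220,240:360],None,fx=6,fy=6,interpolation=cv2.INTER_CUBIC))
E
```

```text
7.3667 [ 0.47610377 -0.17421194  0.03247086] [3.14151184e+00 2.82002371e-07 9.99710794e-01] 0.045456607417465086 [ 5.8340493  -3.78490451 -9.75448159] [-0.65659221 -1.18713586  0.00263087] [-4.62647998e-01  6.97784636e-02  1.68746373e+00 -9.18555477e-06
  1.38427015e+00  1.08439238e-01]
```

View pics/s9c.png

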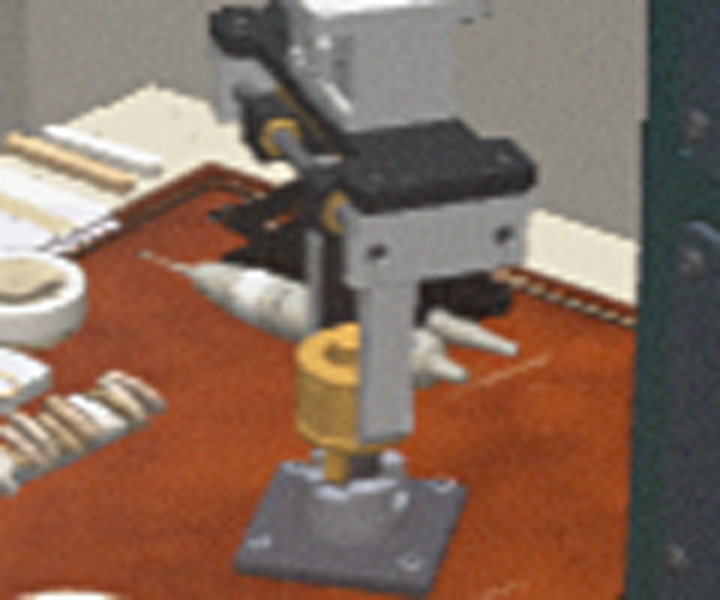

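Emit:
apply_moves([
  [[0,0.08,-0.1],[0,0,0],0],
  [[0,0.08,-0.1],[0,0,0.1],0],
  [[0,0.08,-0.1],[0,0,0.2],0],
  [[0,0.08,-0.1],[0,0,0.3],0],
  [[0,0.08,-0.1],[0,0,0.4],0],
  [[0,0.08,-0.1],[0,0,0.5],0],
  [[0,0.08,-0.1],[0,0,0.6],0],
  [[0,0.08,-0.1],[0,0,0.7],0],
  [[0,0.08,-0.1],[0,0,0.7],0],
  [[0,0.08,-0.1],[0,0,0.7],0],
])

```text
time: 8.25
tool_pos: [0.4755, -0.1736, 0.0333]
ee_rot: [-3.139, 0.002, 0.302]
wrist_force: [3.0, 0.3, -9.9]
width: 0.0451
```

```bash
python3 - <<'E'
from bench import robot
o=robot.get_obs(); print(o['time'],o['tool_pos'],o['ee_rot'],o['width'],o['wrist_force'],o['wrist_torque'],o['joint_positions'])
E
```

```text
8.25 [ 0.47554046 -0.17356034  0.03333443] [-3.13872538e+00  2.04051847e-03  3.02420911e-01] 0.04508470505224697 [ 2.96193233  0.29184377 -9.88657614] [-0.15623697 -0.70348827 -0.00707114] [-4.62485987e-01  7.02078435e-02  1.68518365e+00  6.66496116e-04
  1.38965882e+00  8.05771152e-01]
```

Emit:
apply_moves([
  [[0,0,0],[0,0,0.1],0],
  [[0,0,0],[0,0,0.2],0],
  [[0,0,0],[0,0,0.3],0],
  [[0,0,0],[0,0,0.4],0],
  [[0,0,0],[0,0,0.5],0],
  [[0,0,0],[0,0,0.58],0],
  [[0,0,0],[0,0,0.63],0],
  [[0,0,0],[0,0,0.63],0],
  [[0,0,0],[0,0,0.63],0],
  [[0,0,0],[0,0,0.63],0],
])

```text
time: 9.08
tool_pos: [0.4756, -0.1728, 0.0341]
ee_rot: [-3.139, 0.004, -0.328]
wrist_force: [1.9, 4.2, -8.3]
width: 0.0458
```

```bash
python3 - <<'E'
from bench import robot, optics
from h import *
o=robot.get_obs(); print(o['time'],o['tool_pos'],o['ee_rot'],o['width'],o['wrist_force'],o['wrist_torque'],o['joint_positions'])
im=optics.snapshot("scene")[:,:,::-1].copy(); cv2.imwrite("pics/s10.png",im);cv2.imwrite("pics/s10c.png",cv2.resize(im[120:220,240:360],None,fx=6,fy=6,interpolation=cv2.INTER_CUBIC))
E
```

```text
9.0833 [ 0.47557823 -0.17284583  0.03411576] [-3.13922725  0.0035075  -0.32782205] 0.045791602606142595 [ 1.88040338  4.18545029 -8.31957804] [ 0.80234938 -0.52767008 -0.01211685] [-0.46209327  0.06922978  1.68457666  0.00190509  1.39157911  1.4361861 ]
```

View pics/s10c.png

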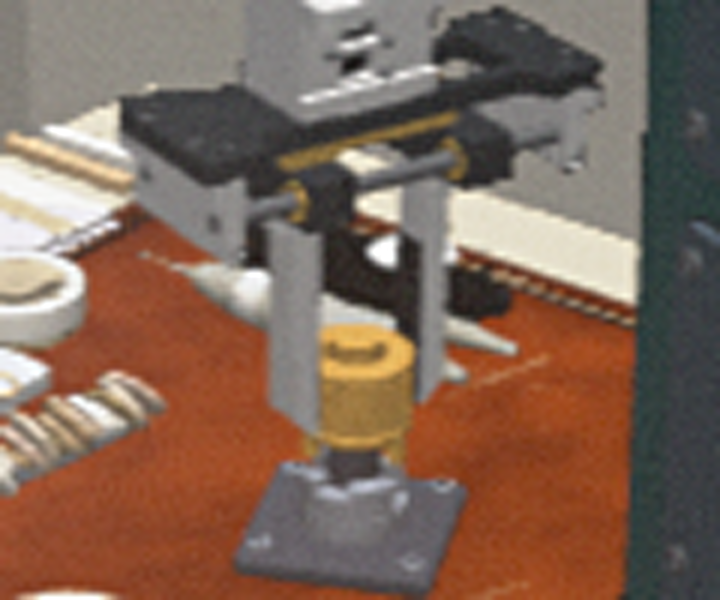

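Emit:
apply_moves([
  [[0,0,0],[0,0,0.03],0],
  [[0,0,0],[0,0,0.06],0],
  [[0,0,0],[0,0,0.08],0],
  [[0,0,0],[0,0,0.08],0],
  [[0,0,0],[0,0,0.08],0],
  [[0,0,0],[0,0,0.08],0],
  [[0,0,0],[0,0,0.08],0],
  [[0,0,0],[0,0,0.08],0],
  [[0,0,0],[0,0,0.08],0],
  [[0,0,0],[0,0,0.08],0],
])

```text
time: 9.97
tool_pos: [0.4756, -0.1728, 0.0343]
ee_rot: [-3.139, 0.004, -0.409]
wrist_force: [2.4, 4.3, -9.4]
width: 0.0453
```

```bash
python3 - <<'E'
from bench import robot
o=robot.get_obs(); print(o['time'],o['tool_pos'],o['ee_rot'],o['width'],o['wrist_force'],o['wrist_torque'],o['joint_torque'])
E
```

```text
9.9667 [ 0.47559546 -0.17275725  0.03433073] [-3.13931553  0.00364124 -0.40867946] 0.04530984114258482 [ 2.43305447  4.3101081  -9.39430609] [ 1.01003682 -0.49430787 -0.02415228] [-2.73206435e+00 -3.61046147e+01 -3.29516816e+01 -1.81790750e+00
 -8.37776181e-02 -1.34946135e-02]
```

Emit:
apply_moves([
  [[0,0,0],[0,0,0.02],0],
  [[0,0,0],[0,0,0.04],0],
  [[0,0,0],[0,0,0.06],0],
  [[0,0,0],[0,0,0.06],0],
  [[0,0,0],[0,0,0.06],0],
  [[0,0,0],[0,0,0.06],0],
  [[0,0,0],[0,0,0.06],0],
  [[0,0,0],[0,0,0.06],0],
  [[0,0,0],[0,0,0.06],0],
  [[0,0,0],[0,0,0.06],0],
])

```text
time: 10.8
tool_pos: [0.4755, -0.1726, 0.0343]
ee_rot: [-3.14, 0.004, -0.466]
wrist_force: [1.5, 5.2, -9.8]
width: 0.0457
```

```bash
python3 - <<'E'
from bench import robot
o=robot.get_obs(); print(o['time'],o['tool_pos'],o['ee_rot'],o['width'],o['wrist_force'],o['wrist_torque'],o['joint_torque'])
E
```

```text
10.8 [ 0.47545074 -0.17262562  0.03428462] [-3.13994238  0.00413804 -0.46628373] 0.04566038455823669 [ 1.45961268  5.20451919 -9.82628785] [ 0.99771641 -0.3839387   0.67113372] [ -3.46926078 -36.11603379 -33.09034824  -1.66768827  -0.18432592
   0.70766168]
```

Emit:
apply_moves([
  [[0,0,0],[0,0,-0.05],0],
  [[0,0,0],[0,0,-0.08],0],
  [[0,0,0.2],[0,0,-0.08],0],
  [[0,0,0.4],[0,0,-0.08],0],
  [[0,0,0.7],[0,0,-0.08],0],
  [[0,0,1.0],[0,0,-0.08],0],
  [[0,0,1.3],[0,0,-0.08],0],
  [[0,0,1.6],[0,0,-0.08],0],
  [[0,0,1.75],[0,0,-0.08],0],
  [[0,0,1.75],[0,0,-0.08],0],
])

```text
time: 11.63
tool_pos: [0.4755, -0.1728, 0.0174]
ee_rot: [-3.139, 0.004, -0.389]
wrist_force: [0.1, 6.4, -5.0]
width: 0.0458
```

```bash
python3 - <<'E'
from bench import robot, optics
from h import *
o=robot.get_obs(); print(o['time'],o['tool_pos'],o['ee_rot'],o['width'],o['wrist_force'],o['wrist_torque'])
im=optics.snapshot("scene")[:,:,::-1].copy(); cv2.imwrite("pics/s11.png",im);cv2.imwrite("pics/s11c.png",cv2.resize(im[120:220,240:360],None,fx=6,fy=6,interpolation=cv2.INTER_CUBIC))
E
```

```text
11.6333 [ 0.47546644 -0.17275616  0.01738381] [-3.13944264  0.00381312 -0.38854916] 0.04577902891397498 [ 0.09937303  6.39063553 -4.97369962] [ 1.03063879 -0.1044959   0.00625056]
```

View pics/s11c.png

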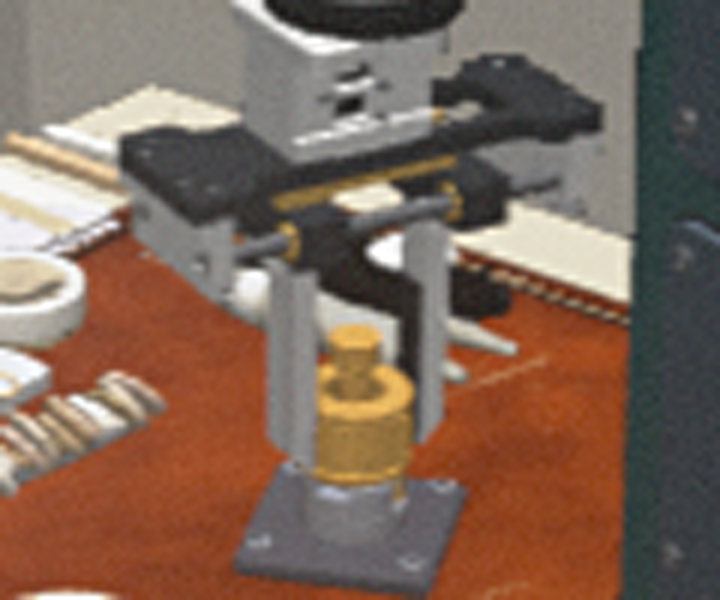

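Emit:
apply_moves([
  [[0,0,0],[0,0,0],0.5],
  [[0,0,0],[0,0,0],0.6],
  [[0,0,0],[0,0,0],0.7],
  [[0,0,0],[0,0,0],0.8],
  [[0,0,0],[0,0,0],0.8],
  [[0,0,0],[0,0,0],0.8],
  [[0,0,0],[0,0,0],0.8],
  [[0,0,0],[0,0,0],0.8],
  [[0,0,0],[0,0,0],0.8],
  [[0,0,0],[0,0,0],0.8],
])

```text
time: 12.52
tool_pos: [0.4766, -0.1746, 0.0176]
ee_rot: [3.141, 0.0, -0.39]
wrist_force: [0.1, -0.3, -0.6]
width: 0.0752
```

Emit:
apply_moves([
  [[0,0,-1],[0,0,0],0.8],
  [[0,0,-2],[0,0,0],0.8],
  [[0,0,-3.5],[0,0,0],0.8],
  [[0,0,-5],[0,0,0],0.8],
  [[0,0,-7],[0,0,0],0.8],
  [[0,0,-9],[0,0,0],0.8],
  [[0,0,-11],[0,0,0],0.8],
  [[0,0,-13],[0,0,0],0.8],
  [[0,0,-14],[0,0,0],0.8],
  [[0,0,-14],[0,0,0],0.8],
])

```text
time: 13.35
tool_pos: [0.4785, -0.1754, 0.1619]
ee_rot: [3.141, -0.008, -0.39]
wrist_force: [-0.2, -0.2, -0.1]
width: 0.0753
```

```bash
python3 - <<'E'
from bench import robot, optics
from h import *
o=robot.get_obs(); print(o['time'],o['tool_pos'],o['ee_rot'],o['width'],o['wrist_force'],o['wrist_torque'])
im=optics.snapshot("scene")[:,:,::-1].copy(); cv2.imwrite("pics/s12.png",im)
a=cv2.resize(im[160:230,260:350],None,fx=4,fy=4,interpolation=cv2.INTER_CUBIC); d=cv2.resize(im[220:290,180:270],None,fx=4,fy=4,interpolation=cv2.INTER_CUBIC)
w=optics.snapshot("wrist")[:,:,::-1].copy()
b=cv2.resize(w,(360,280))
s0=cv2.imread("pics/scene0.png"); e=cv2.resize(s0[160:230,260:350],None,fx=4,fy=4,interpolation=cv2.INTER_CUBIC)
cv2.imwrite("pics/f12.png",np.vstack([np.hstack([a,e]),np.hstack([d,b])]))
E
```

```text
13.35 [ 0.47850774 -0.17542078  0.16186548] [ 3.14097518 -0.00754701 -0.39012421] 0.07531361558540715 [-0.22411511 -0.16470669 -0.13143403] [0.05535871 0.06008702 0.04082938]
```

View pics/f12.png

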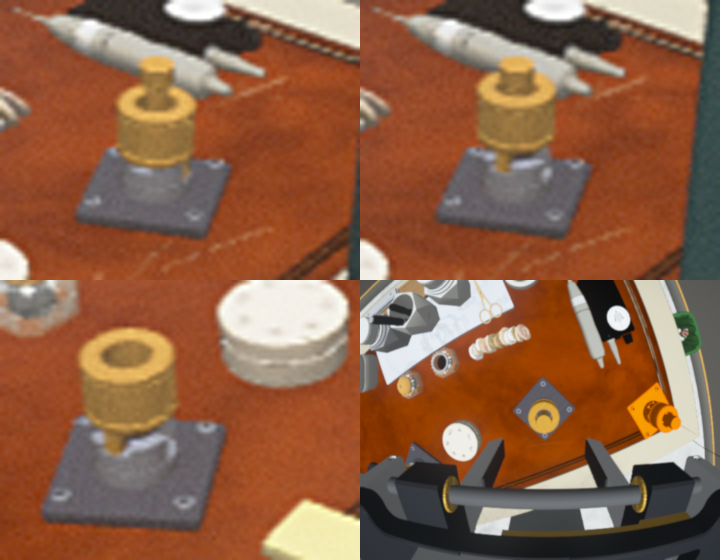

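```bash
python3 - <<'E'
from bench import optics
from h import *
a=cv2.imread("pics/scene0.png"); b=cv2.imread("pics/s12.png"); c=optics.get_calibration("scene")
print([proj(c,[.4766,-.1724,z]).round(2) for z in (.078,.068,.044,.034)])
def rows(im,col):
    p=im[160:225,col].astype(int); m=(p[:,1]>.55*p[:,2])&(p[:,2]>120)&(p[:,0]<.6*p[:,2]); r=np.where(m)[0]+160; return r.min(),r.max(),len(r)
for col in range(290,309): print(col,rows(a,col),rows(b,col))
# subpixel shift of collar patch
g=lambda x:cv2.cvtColor(x,cv2.COLOR_BGR2GRAY).astype(np.float32)
A=g(a)[178:198,287:311]; T=cv2.resize(A,None,fx=8,fy=8,interpolation=cv2.INTER_CUBIC); B=cv2.resize(g(b)[170:212,280:318],None,fx=8,fy=8,interpolation=cv2.INTER_CUBIC)
_,s,_,l=cv2.minMaxLoc(cv2.matchTemplate(B,T,cv2.TM_CCOEFF_NORMED)); print(s,l[0]/8+280-287,l[1]/8+170-178)
cv2.imwrite("pics/z12.png",np.hstack([cv2.resize(i[165:215,275:325],None,fx=8,fy=8,interpolation=cv2.INTER_CUBIC) for i in (b,a)]))
E
```

```text
[array([297.91, 180.86]), array([297.83, 184.59]), array([297.65, 193.42]), array([297.57, 197.04])]
290 (np.int64(179), np.int64(196), 18) (np.int64(183), np.int64(198), 16)
291 (np.int64(178), np.int64(196), 19) (np.int64(182), np.int64(199), 18)
292 (np.int64(178), np.int64(196), 19) (np.int64(178), np.int64(200), 20)
293 (np.int64(178), np.int64(196), 19) (np.int64(181), np.int64(200), 20)
294 (np.int64(178), np.int64(201), 24) (np.int64(179), np.int64(200), 22)
295 (np.int64(175), np.int64(202), 28) (np.int64(175), np.int64(200), 25)
296 (np.int64(175), np.int64(202), 28) (np.int64(175), np.int64(201), 27)
297 (np.int64(174), np.int64(224), 26) (np.int64(174), np.int64(224), 30)
298 (np.int64(174), np.int64(224), 26) (np.int64(174), np.int64(223), 29)
299 (np.int64(174), np.int64(223), 25) (np.int64(174), np.int64(223), 29)
300 (np.int64(174), np.int64(197), 24) (np.int64(174), np.int64(201), 28)
301 (np.int64(174), np.int64(221), 25) (np.int64(175), np.int64(221), 28)
302 (np.int64(175), np.int64(197), 23) (np.int64(175), np.int64(220), 28)
303 (np.int64(178), np.int64(197), 20) (np.int64(182), np.int64(200), 19)
304 (np.int64(178), np.int64(196), 19) (np.int64(182), np.int64(200), 19)
305 (np.int64(179), np.int64(196), 18) (np.int64(182), np.int64(200), 19)
306 (np.int64(179), np.int64(196), 18) (np.int64(183), np.int64(203), 21)
307 (np.int64(180), np.int64(224), 20) (np.int64(184), np.int64(224), 16)
308 (np.int64(181), np.int64(224), 17) (np.int64(184), np.int64(224), 16)
0.8489819765090942 -0.375 3.875
```

View pics/z12.png

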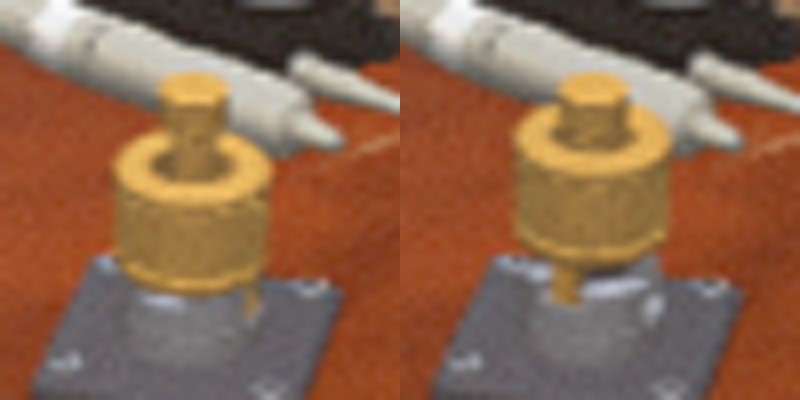

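Emit:
apply_moves([
  [[0,0,0],[0,0,0],0.8],
  [[0,0,0],[0,0,0],0.8],
  [[0,0,0],[0,0,0],0.8],
  [[0,0,0],[0,0,0],0.8],
  [[0,0,0],[0,0,0],0.8],
  [[0,0,0],[0,0,0],0.8],
  [[0,0,0],[0,0,0],0.8],
  [[0,0,0],[0,0,0],0.8],
  [[0,0,0],[0,0,0],0.8],
  [[0,0,0],[0,0,0],0.8],
])

```text
time: 14.28
tool_pos: [0.4766, -0.1746, 0.1578]
ee_rot: [3.142, -0.0, -0.39]
wrist_force: [1.6, -0.6, 0.1]
width: 0.0755
```

```bash
python3 - <<'E'
from bench import job
print(job.close_job())
E
```

```text
the job is handed in; nothing more can be done
None
```

The holder with the seal, at about (0.477, -0.172) m, is locked, and I handed the job in at 14.3 s. I gripped its collar, raised it about 8–9 mm and turned it clockwise until the wrist torque showed the stop (0.67 N m). Then I eased it back about 0.08 rad, lowered it to about 2.5 mm above its locked place, and opened the gripper so the spring pulled it home.

**Last checks:**
- In the scene view the collar sits 3.75–3.9 px lower than at the start. 10 mm of travel should show as about 3.7 px. No gap to the ring is visible, and the seal head stands correspondingly further out.
- The empty holder's collar and the round box look unchanged in the last pictures. I compared them by eye and did not measure them.
- The gripper is open and well clear above the holder, with wrist force near zero.

**What disagreed:** the stated fingertip position did not match the pictures. The tips were about 29 mm above the reported TCP, not 14 mm below it. Because of that, my first grip closed above the collar on the fixed seal head, with only about 2 N of wrist force. I saw this in the pictures, opened, went 36 mm lower and gripped the collar properly, at 45.8 mm opening.

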